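# Fit the flange that matches the stud plate

## Robot

A 6-joint arm with a two-finger parallel gripper is mounted at the origin on a cart in front of the work surface, level with it; the furniture and walls round the work are solid. World frame = base frame: x ahead of the robot, y to its left, z up, the work surface at z = 0. Lengths are in mm, angles in rad, forces in N, time in s.
With the tool pointing down it reaches from about 325 to 925 mm from the base axis. Payload 3.1 kg.
Tool frame: the origin (TCP) lies at the very end of the fingers, on their centre line; the grasp point (between the pads) lies 19 mm behind it (r.grip_point_offset is the distance from the TCP to the grasp point, in mm); z points along the fingers, y is the line along which they close (so a half turn about z gives the same grasp; the last joint's range is limited). The gripper opens to 85 mm and grips with 20 to 120 N. Pads are 22 mm wide; open, the fingers measure 114 mm over their backs; the gripper's body (76 mm by 85 mm) begins 54 mm behind the grasp point. The pads swing forward as they close: fully open they stand 13 mm farther back than shut.
Start: joints at [-1.396, 0.217, 1.613, -0, 1.311, -0.112], TCP at [176.824, -599.477, 231.3] pointing down, gripper open.
Joint ranges: [-2.75, 2.75], [-0.78, 2.1], [0.31, 2.55], [-1.13, 4.27], [0.13, 2.63], [-2.58, 2.58]. Speed limits (rad/s): [2.79, 2.79, 3.14, 3.14, 3.14, 3.14].

## Interface

Orientations are given as [roll, pitch, yaw] about the fixed x, y, z axes, in that order (R = Rz(yaw) Ry(pitch) Rx(roll)).
In Python, from bench import r gives the robot as it stands.
- The arm moves only by the tool send_rows, never from a script. Its argument "increments" is a list of rows, each a list of 4 numbers: the shift along the tool's x, y, z in m, then the turn about the tool's z in degrees. A call has 1 to 20 rows; each row is the pose to reach, as a shift and turn from the pose commanded when the call began, along the tool's axes at that moment; what a row does not reach only later rows make up. A row lasts 1/10 s, in which the tool goes at most 50 mm and 8.59 degrees, less where a joint would pass 70% of its speed; a pose out of reach is approached as far as the arm can. A call with a gripper value outside its range is refused whole. "claw" is the opening in per cent of the stroke, from 0 (shut) to 100 (fully open), set as the call begins (left out, the last holds). The fingers move at their own pace and stop on an object; "grip_force" is the grip in N (left out, the last holds). Time passes only in rows, so rows that repeat a pose let the fingers close. It gives the time, the measured TCP pose, the force, the opening and the grip force at its end, in the units of the state.
- r.read_state(): the state, without advancing time (a new reading comes with each control period).
- r.get_image(name): name is "scene" or "top"; returns the picture (400x640x3 uint8, blue, green, red); there is no depth.
- r.camera_params(name): a dict with "vfov" (degrees; the focal length in pixels is half the picture's height over the tangent of half this angle, whatever the lens; pixels are square), "cx", "cy" (the principal point, pixels), "R" (3x3) and "t" (3): a world point X has camera coordinates R X + t. Camera axes: x right, y down, z forward; pixel columns grow to the right and rows downward; lengths in mm; the calibration is good to about 2 mm. A picture is of the moment at which its call begins. camera_params takes no time and is no camera call.
- r.sign_off(): hands the job in; it is judged then, once.
Trained networks look in the newest picture that a camera, given by its name, has taken for a name from the list of things; names that differ only in an ending like _2 or _b are one class to them, and where a whole thing is asked for, a point or a joint stands for the part that bears it (a point fixed in the world has none). Each returns a list of dicts, best first, with "score" (0 to 1); they miss things now and then, are a little off and sometimes report something else, mostly with a low value. They report only what shows in the picture. A call takes as long as a camera call.
- r.trace(camera, thing): "pixels" (400x640 bool, what is visible of it) and "bbox" ([centre column, centre row, width, height] in pixels, round what is visible of it).
- r.spot_point(camera, thing): "pixel" ([row, column] in pixels: a listed point, or the origin of a listed thing).
The state is a dict: "t": time; "q": joint angles; "qd": joint speeds; "joint_efforts": joint torques, N m; "tool_pos": TCP position; "tcp_rot": TCP orientation; "contact_force": force on the tool from outside, world axes, zero at the start; "torque": the same for the moment, N m; "width": opening from 0.0 (shut) to 1.0 (fully open); "gripper_force": force on a finger pad.
Only numpy, scipy, OpenCV 4.12 (cv2) and the standard library are available. Lean on these libraries where they do the work, as an engineer would, in place of code of your own. Each camera call takes 0.05 s, during which the arm holds its last target. There are 200 camera calls.

## Task

Three loose flanges with pipe stubs lie on the worktop, each with a different pattern of bolt holes. Find the one whose holes line up with all the studs of the fixed stud plate, and set it flat down on the plate, with every stud through a hole. Leave the other two flanges where they lie.

Things in the scene. Friction and masses are not known exactly. Their poses are not given: they have to be found in the camera images.
- stud_plate: Fixed dark round steel plate, 150 mm across and 14 mm thick, standing on the worktop, where a thin rubber mat may lie round its foot. Three upright bright steel studs, 9 mm thick and 22 mm tall above the plate with tapered tips, stand 42 mm from its centre, 120 degrees apart, the first along the plate's +x. Origin: centre of the underside, level with the worktop; z up; the flange seats on the top face, 14 mm above the origin.
- flange_a: Bare-metal round flange, 124 mm across and 8 mm thick, lying flat, with a plain upright pipe stub (28 mm diameter, its top 60 mm above the flange's underside) in the middle to hold it by; 0.2 to 0.4 kg. Three through holes of 22 mm diameter, 42 mm from the centre (near the rim), 120 degrees apart. Origin: centre of the underside; z up along the stub; one hole lies along +x.
- flange_b: Bare-metal round flange, 124 mm across and 8 mm thick, lying flat, with a plain upright pipe stub (28 mm diameter, its top 60 mm above the flange's underside) in the middle to hold it by; 0.2 to 0.4 kg. Three through holes of 22 mm diameter, only 28 mm from the centre (close round the stub), 120 degrees apart. Origin: centre of the underside; z up along the stub; one hole lies along +x.
- flange_c: Bare-metal round flange, 124 mm across and 8 mm thick, lying flat, with a plain upright pipe stub (28 mm diameter, its top 60 mm above the flange's underside) in the middle to hold it by; 0.2 to 0.4 kg. Four through holes of 22 mm diameter, 42 mm from the centre, 90 degrees apart. Origin: centre of the underside; z up along the stub; one hole lies along +x.

How it is judged:
By the outcome, as a careful person would: the job done as asked, in the order asked, and still so for the second after the job is handed in, with the robot touching nothing.
It also fails if it takes over 35 s, if anything falls off the work surface, if the arm or the gripper's body presses on something with over 40 N, if the wrist force passes 120 N, or if a joint passes its speed limit or range.

## Working session

There is one attempt and no reset: what is moved stays moved. The work goes in short steps, Python scripts to look and compute and a tool call to move; the robot and the scene stay as the last step left them, time stands still between calls to the robot, and variables do not carry over. Pictures are saved under pics/ and viewed, at most 10 in all, crops included, and the job is handed in when it is done.

Besides the shell and the picture viewer there is one more tool, called after ">>>" in YAML: its name, and indented under it one key for each argument. send_rows: Moves the arm, as the interface text tells. Its arguments: {"type":"object","properties":{"increments":{"type":"array"},"claw":{"type":"number"},"grip_force":{"type":"number"}},"required":["increments"]}

```bash
mkdir -p pics; ls; cat > h.py <<'E'
import numpy as np,cv2
from bench import r
def cam(n):
    c=r.camera_params(n);f=200/np.tan(np.radians(c['vfov'])/2)
    return f,c['cx'],c['cy'],np.array(c['R']),np.array(c['t'])
def back(n,row,col,z):
    f,cx,cy,R,t=cam(n);d=R.T@np.array([(col-cx)/f,(row-cy)/f,1]);o=-R.T@t
    return o+d*(z-o[2])/d[2]
def proj(n,X):
    f,cx,cy,R,t=cam(n);c=R@np.array(X,float)+t
    return f*c[1]/c[2]+cy,f*c[0]/c[2]+cx
E
python3 - <<'E'
from h import *
for n in('scene','top'):
    im=r.get_image(n);cv2.imwrite(f'pics/{n}0.png',im)
    c=r.camera_params(n);print(n,c['vfov'],-np.array(c['R']).T@np.array(c['t']))
    for th in('stud_plate','flange_a','flange_b','flange_c'):
        z=14 if th=='stud_plate' else 8
        for p in r.trace(n,th)[:3]:
            b=p['bbox'];print(th,'tr',round(p['score'],2),np.round(b),np.round(back(n,b[1],b[0],z)))
        for p in r.spot_point(n,th)[:3]:
            print(th,'sp',round(p['score'],2),np.round(p['pixel']),np.round(back(n,*p['pixel'],0)))
print(r.read_state())
E
```

```text
pics
scene 51.251991343245344 [  2.61366786 818.40360193 508.81419142]
stud_plate tr 0.85 [294. 249.  64.  38.] [488. 176.  14.]
stud_plate sp 0.89 [250. 294.] [499. 162.   0.]
flange_a tr 0.6 [329. 180.  38.  24.] [ 651. -232.    8.]
flange_a tr 0.57 [396. 186.  39.  30.] [ 450. -305.    8.]
flange_a sp 0.64 [189. 327.] [ 626. -185.    0.]
flange_a sp 0.58 [207. 355.] [ 492. -120.    0.]
flange_a sp 0.57 [191. 397.] [ 441. -291.    0.]
flange_b tr 0.6 [329. 180.  38.  24.] [ 651. -232.    8.]
flange_b tr 0.57 [396. 186.  39.  30.] [ 450. -305.    8.]
flange_b sp 0.64 [189. 327.] [ 626. -185.    0.]
flange_b sp 0.58 [207. 355.] [ 492. -120.    0.]
flange_b sp 0.57 [191. 397.] [ 441. -291.    0.]
flange_c tr 0.6 [329. 180.  38.  24.] [ 651. -232.    8.]
flange_c tr 0.57 [396. 186.  39.  30.] [ 450. -305.    8.]
flange_c sp 0.64 [189. 327.] [ 626. -185.    0.]
flange_c sp 0.58 [207. 355.] [ 492. -120.    0.]
flange_c sp 0.57 [191. 397.] [ 441. -291.    0.]
top 47.241489220823084 [ 405.17087521  -27.59579855 1282.10911258]
stud_plate sp 0.9 [215. 256.] [504. 162.   0.]
flange_a tr 0.87 
[... 943 characters left out ...]
.]
{'t': 0.9, 'q': array([-1.39618730e+00,  2.16868219e-01,  1.61338683e+00, -3.92149776e-05,
        1.31132273e+00, -1.12207449e-01]), 'qd': array([-1.89711924e-03,  2.63307635e-04, -1.50396779e-03, -3.76306250e-04,
        3.70174100e-05, -5.08441603e-04]), 'joint_efforts': array([-8.32770565e-04, -3.96885145e+01, -3.04262173e+01, -2.61046489e-04,
        6.07495567e-04, -7.08047040e-06]), 'tool_pos': array([ 176.82036713, -599.47847565,  231.3268853 ]), 'tcp_rot': array([3.14158212e+00, 3.93295514e-05, 2.86826536e-01]), 'contact_force': array([0.10908391, 0.27820315, 0.28598327]), 'torque': array([ 0.0812852 , -0.00288047, -0.00013147]), 'gripper_force': 0.0, 'width': 1.0012731400575405}
```

View pics/top0.png

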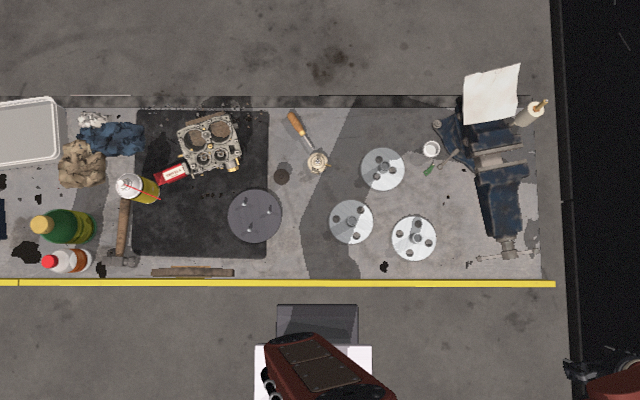

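View pics/scene0.png

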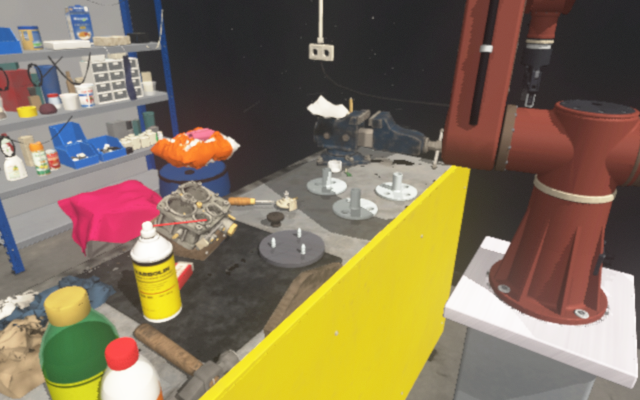

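```bash
cat >> h.py <<'E'
def rect(n,im,x,y,z,half=80,N=300):
    # metric view: image right = -y, up = +x, centred at x,y on plane z
    s=2*half/N;u,v=np.meshgrid(np.arange(N)+.5,np.arange(N)+.5)
    f,cx,cy,R,t=cam(n)
    P=np.stack([x+half-v*s,y+half-u*s,np.full_like(u,z)],-1)@R.T+t
    return cv2.remap(im,(f*P[...,0]/P[...,2]+cx).astype(np.float32),(f*P[...,1]/P[...,2]+cy).astype(np.float32),cv2.INTER_CUBIC)
E
python3 - <<'E'
from h import *
im=cv2.imread('pics/top0.png')
A=[rect('top',im,*p) for p in((504,162,14),(480,-102,8),(627,-195,8),(439,-280,8))]
cv2.imwrite('pics/rect.png',np.vstack([np.hstack(A[:2]),np.hstack(A[2:])]))
for b,p in zip(A,((504,162,14),(480,-102,8),(627,-195,8),(439,-280,8))):
    g=cv2.GaussianBlur(cv2.cvtColor(b,cv2.COLOR_BGR2GRAY),(5,5),0)
    R=75 if p[2]==14 else 62
    c=cv2.HoughCircles(g,cv2.HOUGH_GRADIENT,1.5,100,param1=80,param2=20,minRadius=int(R*300/160)-6,maxRadius=int(R*300/160)+6)
    if c is not None:
        for q in c[0][:2]: print(p,q,p[0]+80-q[1]*160/300,p[1]+80-q[0]*160/300)
E
```

```text
(504, 162, 14) [141.75 153.75 140.15] 502.0 166.4
(480, -102, 8) [153.75 138.75 112.85] 486.0 -104.0
(627, -195, 8) [146.25 129.75 112.85] 637.8 -193.0
(439, -280, 8) [144.75 141.75 119.45] 443.4 -277.2
```

View pics/rect.png

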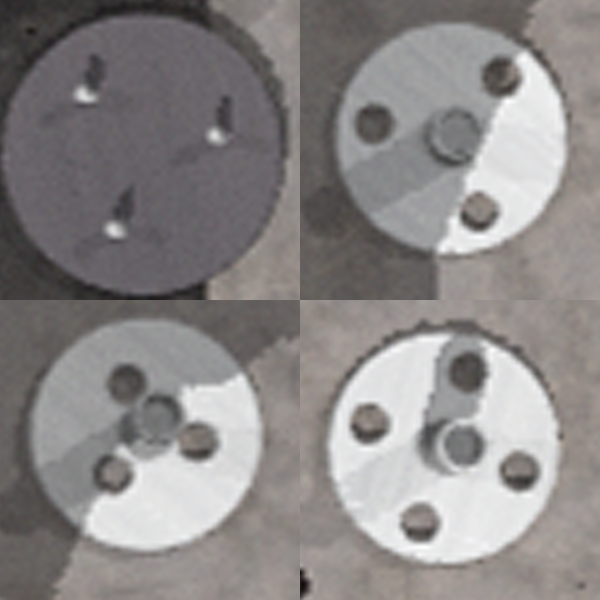

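The rectified view shows the plate at upper left, with its studs 42 mm out. flange_a is at upper right of the view, at about (486, -103), with three wide holes. flange_b is at lower left and flange_c, with four holes, at lower right. The hole angle is about 80.4° and the stud angle about 43°, so the flange has to turn -37.4° in the world.

>>> send_rows:
  increments:
    - [0.015,-0.013,0,-4]
    - [0.045,-0.04,0,-10]
    - [0.08,-0.071,0,-16]
    - [0.115,-0.102,0,-22]
    - [0.15,-0.133,0,-28]
    - [0.185,-0.164,0,-34]
    - [0.22,-0.196,0,-40]
    - [0.255,-0.227,0.01,-46]
    - [0.29,-0.258,0.03,-52]
    - [0.325,-0.289,0.05,-58]
    - [0.36,-0.32,0.07,-62]
    - [0.395,-0.351,0.09,-64]
    - [0.425,-0.378,0.105,-64]
    - [0.4374,-0.3889,0.115,-64]
    - [0.4374,-0.3889,0.115,-64]
    - [0.4374,-0.3889,0.115,-64]
  claw: 100
  grip_force: 60

```text
t: 2.5
tool_pos: [486.3, -102.7, 116.3]
tcp_rot: [-3.141, 0.0, 1.405]
contact_force: [-0.1, 0.1, 0.3]
width: 1.003
gripper_force: 0.0
```

```bash
python3 - <<'E'
from h import *
s=r.read_state();print(s['t'],s['tool_pos'],s['tcp_rot'],s['q'])
im=r.get_image('scene')
row,col=map(int,proj('scene',(486,-103,60)));print(row,col)
for z in (8,60):print(proj('scene',(486.3,-102.8,z)))
cv2.imwrite('pics/s1.png',cv2.resize(im[row-70:row+50,col-80:col+80],None,fx=5,fy=5,interpolation=cv2.INTER_CUBIC))
E
```

```text
2.5 [ 486.27206539 -102.71397884  116.31449211] [-3.14110313e+00  4.66208066e-04  1.40503593e+00] [-3.49143003e-01  7.93296545e-02  2.00324827e+00 -6.27999589e-04
  1.05941111e+00 -1.83075050e-01]
189 355
(np.float64(206.9787410323982), np.float64(354.33029432167734))
(np.float64(189.67158565356806), np.float64(355.13769255474955))
```

View pics/s1.png

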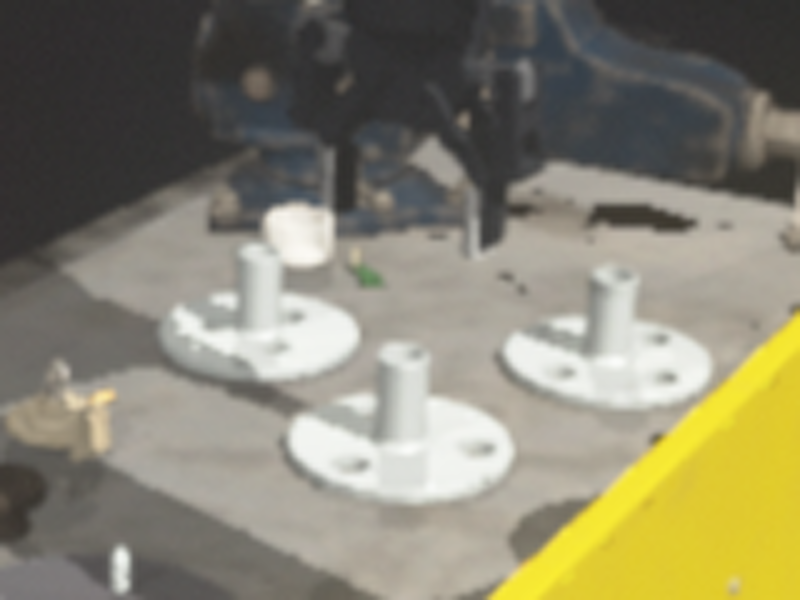

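The flange's stub top shows at (403, 350) in the crop, and the projected target is (400, 350), so the position agrees. Descending to grasp.

>>> send_rows:
  increments:
    - [0,0,0.015,0]
    - [0,0,0.04,0]
    - [0,0,0.065,0]
    - [0,0,0.083,0]
    - [0,0,0.09,0]
    - [0,0,0.09,0]

```text
t: 3.15
tool_pos: [485.6, -103.6, 26.0]
tcp_rot: [-3.14, -0.0, 1.402]
contact_force: [-0.5, -0.2, -0.4]
width: 0.997
gripper_force: 0.0
```

>>> send_rows:
  increments:
    - [0,0,0,0]
    - [0,0,0,0]
    - [0,0,0,0]
    - [0,0,0,0]
    - [0,0,0,0]
    - [0,0,0,0]
    - [0,0,0,0]
    - [0,0,0,0]
  claw: 0
  grip_force: 60

```text
t: 3.95
tool_pos: [487.0, -102.9, 27.3]
tcp_rot: [3.141, 0.0, 1.404]
contact_force: [-1.5, 0.9, 5.7]
width: 0.31
gripper_force: 59.3
```

>>> send_rows:
  increments:
    - [0,0,-0.02,0]
    - [0,0,-0.05,0]
    - [0.01,-0.001,-0.07,2]
    - [0.035,-0.004,-0.08,7]
    - [0.065,-0.007,-0.08,12]
    - [0.1,-0.011,-0.08,18]
    - [0.135,-0.015,-0.08,24]
    - [0.17,-0.019,-0.08,30]
    - [0.205,-0.023,-0.08,35]
    - [0.235,-0.026,-0.075,37.4]
    - [0.255,-0.028,-0.065,37.4]
    - [0.265,-0.0293,-0.06,37.4]
    - [0.2678,-0.0296,-0.06,37.4]
    - [0.2678,-0.0296,-0.06,37.4]
    - [0.2678,-0.0296,-0.06,37.4]
    - [0.2678,-0.0296,-0.06,37.4]

```text
t: 5.55
tool_pos: [502.1, 165.4, 86.7]
tcp_rot: [3.141, -0.0, 0.75]
contact_force: [0.3, 1.2, -2.9]
width: 0.309
gripper_force: 60.0
```

```bash
python3 - <<'E'
from h import *
s=r.read_state();print(s['t'],s['tool_pos'],s['tcp_rot'],s['width'],s['contact_force'])
im=r.get_image('scene');tp=r.get_image('top')
cv2.imwrite('pics/top2.png',tp)
row,col=map(int,proj('scene',(502,166,40)))
a=cv2.resize(im[row-50:row+40,col-60:col+60],None,fx=4,fy=4,interpolation=cv2.INTER_CUBIC)
b=rect('top',tp,502,166,62+s['tool_pos'][2]-87,half=80,N=360)
cv2.imwrite('pics/s2.png',np.hstack([a[:360,:440],b]))
E
```

```text
5.55 [502.0728734  165.3727875   86.71184695] [ 3.14100724e+00 -4.19250399e-04  7.49749198e-01] 0.3088917650508608 [ 0.25901881  1.18457926 -2.93628655]
```

View pics/s2.png

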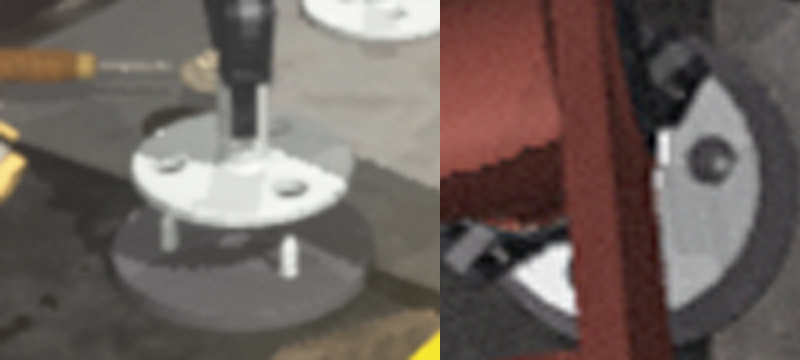

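The holes sit over the studs. In the scene view the holes at columns 173 and 291 match studs at 170 and 289. In the top view the hole at (272, 160) gives an angle of -77.7°, against -77° for the stud. Lowering now.

>>> send_rows:
  increments:
    - [0,0,0.008,0]
    - [0,0,0.016,0]
    - [0,0,0.022,0]
    - [0,0,0.026,0]
    - [0,0,0.03,0]
    - [0,0,0.034,0]
    - [0,0,0.037,0]
    - [0,0,0.04,0]
    - [0,0,0.042,0]
    - [0,0,0.043,0]
    - [0,0,0.044,0]
    - [0,0,0.044,0]

```text
t: 6.85
tool_pos: [501.7, 166.3, 42.3]
tcp_rot: [-3.142, 0.0, 0.751]
contact_force: [0.4, 0.3, -2.8]
width: 0.31
gripper_force: 60.0
```

>>> send_rows:
  increments:
    - [0,0,0.0005,0]
    - [0,0,0.001,0]
    - [0,0,0.0015,0]
    - [0,0,0.0015,0]

```text
t: 7.25
tool_pos: [501.8, 166.3, 41.3]
tcp_rot: [3.142, -0.0, 0.751]
contact_force: [-1.7, 0.1, 1.4]
width: 0.311
gripper_force: 60.5
```

Touching now, so I release, go straight up, and look.

>>> send_rows:
  increments:
    - [0,0,0,0]
    - [0,0,0,0]
    - [0,0,0,0]
    - [0,0,0,0]
    - [0,0,0,0]
    - [0,0,0,0]
  claw: 75

```text
t: 7.85
tool_pos: [501.7, 166.3, 40.8]
tcp_rot: [3.142, -0.0, 0.751]
contact_force: [-0.0, -0.5, -0.2]
width: 0.746
gripper_force: 0.0
```

>>> send_rows:
  increments:
    - [0,0,-0.01,0]
    - [0,0,-0.03,0]
    - [0,0,-0.06,0]
    - [0,0,-0.1,0]
    - [0,0,-0.14,0]
    - [0,0,-0.16,0]
    - [0.0,0.03,-0.16,0]
    - [0.0,0.07,-0.16,0]
    - [0.0,0.11,-0.16,0]
    - [0.0,0.15,-0.16,0]
    - [0.0,0.19,-0.16,0]
    - [0,0.23,-0.16,0]
    - [0,0.25,-0.16,0]
    - [0,0.25,-0.16,0]

```text
t: 9.25
tool_pos: [673.9, -19.1, 201.4]
tcp_rot: [3.14, -0.001, 0.748]
contact_force: [-1.0, 1.2, 0.5]
width: 0.751
gripper_force: 0.0
```

```bash
python3 - <<'E'
from h import *
s=r.read_state();print(s['t'],s['tool_pos'],s['width'],s['contact_force'])
im=r.get_image('scene');tp=r.get_image('top')
row,col=map(int,proj('scene',(502,166,40)))
a=cv2.resize(im[row-50:row+40,col-60:col+60],None,fx=4,fy=4,interpolation=cv2.INTER_CUBIC)
b=rect('top',tp,502,166,22,half=80,N=360)
cv2.imwrite('pics/s3.png',np.hstack([a[:360,:440],b]))
E
```

```text
9.25 [673.89617527 -19.13550703 201.41820282] 0.7505859050386011 [-1.0337586   1.19954279  0.50924224]
```

View pics/s3.png

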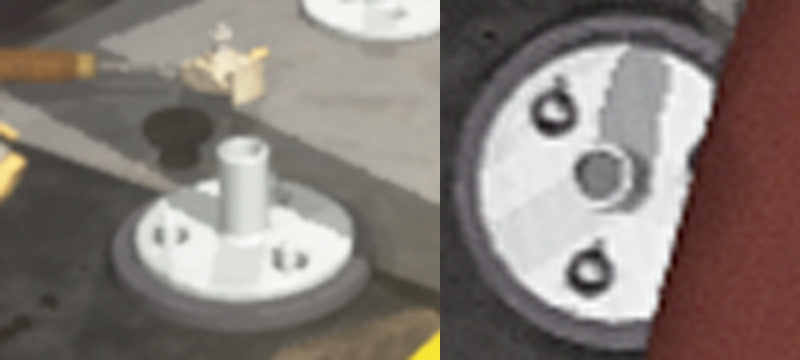

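The flange lies flat and concentric on the plate. Studs show through the holes at (172, 235) and (291, 258) in the scene view, and at (555, 112) and (592, 270) in the top view.

```bash
python3 -c "
from bench import r
print(r.sign_off())"
```

```text
the job is handed in; nothing more can be done
None
```

flange_a is set flat on the stud plate and the job is handed in at about 9.5 s; the final pictures show studs through two of its holes, the third was hidden by the arm or stub, and I did not touch flange_b or flange_c.

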